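Push the chocolate bar out level with its neighbours

TASK

Three wrapped chocolate bars lie side by side on the low marble stand: two stick out over its front edge so that customers can take them, and one was left further back. Push that one forward with the fingertips, sliding it on the marble without lifting it, until it sticks out just as far as its two neighbours and lies straight like them. Leave the two neighbours, the tin and the dish where they are.

Things in the scene. Friction and masses are not known exactly. Their poses are not given: they have to be found in the camera images.
- stand: Fixed low display stand: a pale marble slab 180 (x) x 260 (y) mm, 18 thick, on two dark wooden runners; its top is 40 mm above the table. Origin: under its centre, at table height. Its -x axis points out of the front edge (the long edge nearest the robot), its y axis runs along that edge. It stands anywhere in an area of about 4 x 14 cm, turned by -0.15 to 0.35 rad about z.
- stand_front (a point): Middle of the stand's front edge, at the height of the slab's top (40 mm above the table); axes as the stand's. The bars lie across this edge in lanes 55 to 65 mm apart, in any order. Two stick out over it by one and the same amount (18 to 32 mm, differs from run to run); the middle one, of any colour, lies 45 to 80 mm further back; all start square to the edge.
- bar_teal: Loose wrapped chocolate bar, black with a teal stripe, a flat box 27 (x) x 92 (y) x 9 (z) mm, 20 to 45 g. Origin: centre of its underside. Lies flat on the stand, its +y end (front end) towards or beyond the front edge; slides on the marble when pushed (friction about 0.5 to 0.7) and stays where it is left.
- bar_orange: Loose wrapped chocolate bar, black with an orange stripe, a flat box 27 (x) x 92 (y) x 9 (z) mm, 20 to 45 g. Origin: centre of its underside. Lies flat on the stand, its +y end (front end) towards or beyond the front edge; slides on the marble when pushed (friction about 0.5 to 0.7) and stays where it is left.
- bar_green: Loose wrapped chocolate bar, black with a light green stripe, a flat box 27 (x) x 92 (y) x 9 (z) mm, 20 to 45 g. Origin: centre of its underside. Lies flat on the stand, its +y end (front end) towards or beyond the front edge; slides on the marble when pushed (friction about 0.5 to 0.7) and stays where it is left.
- tin: Bystander: loose round red cocoa tin with a cream lid, 64 mm across, 64 high, on the table at the right of the stand. Origin: centre of its underside.
- egg_dish: Bystander: loose white empty rounded dish, 98 x 113 x 31 mm, on the table at the left of the stand. Origin: centre of its underside.
Mind the look-alikes: they are no part of the job. Leave any pink look-alike of the bar_green alone.

How it is judged:
At the end, for the whole second after the job is handed in: The bar that lay back sticks out as far as each of its neighbours to within 7 mm, is straight to within 0.16 rad, and all three bars lie flat on the marble at rest; the neighbours are within 6 mm and 0.08 rad of where they were, the tin and the dish within 15 mm (((distance of bar_teal from where it was at the start of the episode above 0.03 m and y of bar_teal in the frame of bar_orange between -0.007 and 0.007 m and distance of each of bar_orange, bar_green from where it was at the start of the episode below 0.006 m and angle between the y axis of each of bar_orange, bar_green and the x axis of stand, either way round below 0.08 rad and y of bar_teal in the frame of bar_green between -0.007 and 0.007 m and angle between the y axis of bar_teal and the x axis of stand, either way round below 0.16 rad) or (distance of bar_orange from where it was at the start of the episode above 0.03 m and y of bar_orange in the frame of bar_teal between -0.007 and 0.007 m and distance of each of bar_teal, bar_green from where it was at the start of the episode below 0.006 m and angle between the y axis of each of bar_teal, bar_green and the x axis of stand, either way round below 0.08 rad and y of bar_orange in the frame of bar_green between -0.007 and 0.007 m and angle between the y axis of bar_orange and the x axis of stand, either way round below 0.16 rad) or (distance of bar_green from where it was at the start of the episode above 0.03 m and y of bar_green in the frame of bar_teal between -0.007 and 0.007 m and distance of each of bar_teal, bar_orange from where it was at the start of the episode below 0.006 m and angle between the y axis of each of bar_teal, bar_orange and the x axis of stand, either way round below 0.08 rad and y of bar_green in the frame of bar_orange between -0.007 and 0.007 m and angle between the y axis of bar_green and the x axis of stand, either way round below 0.16 rad)) and linear speed of each of bar_teal, bar_orange, bar_green below 0.01 m/s and z of bar_teal in the frame of stand between 0.036 and 0.044 m and angle between each of bar_teal, bar_orange, bar_green's own z axis and vertical below 0.06 rad and z of bar_orange in the frame of stand between 0.036 and 0.044 m and z of bar_green in the frame of stand between 0.036 and 0.044 m and distance of each of tin, egg_dish from where it was at the start of the episode below 0.015 m); the robot touches nothing.
It fails at once if a neighbouring bar was shifted (more than 8 mm) (distance of each of bar_teal, bar_orange from where it was at the start of the episode above 0.008 m or distance of each of bar_teal, bar_green from where it was at the start of the episode above 0.008 m or distance of each of bar_orange, bar_green from where it was at the start of the episode above 0.008 m).
It fails at once if a bar was lifted off the marble (more than 8 mm) (z of any of bar_teal, bar_orange, bar_green in the frame of stand above 0.048 m).
It fails at once if the tin or the dish was disturbed (more than 15 mm) (distance of any of tin, egg_dish from where it was at the start of the episode above 0.015 m).
It also fails if it takes over 40 s, if anything falls off the work surface, if the arm or the gripper's body presses on something with over 40 N, if the wrist force passes 120 N, or if a joint passes its speed limit or range.

ROBOT

A 7-joint arm with a two-finger parallel gripper is mounted at the origin on a cart in front of the work surface, level with it; the furniture and walls round the work are solid. World frame = base frame: x ahead of the robot, y to its left, z up, the work surface at z = 0. Lengths are in m, angles in rad, forces in N, time in s.
With the tool pointing down it reaches from about 0.35 to 0.9 m from the base axis. Payload 7.2 kg.
Tool frame: the origin (TCP) lies at the very end of the fingers, on their centre line; the grasp point (between the pads) lies arm.grip_depth behind it (arm.grip_depth is the distance from the TCP to the grasp point, in m); z points along the fingers, y is the line along which they close (so a half turn about z gives the same grasp; the last joint's range is limited). The gripper opens to 88 mm and grips with 3 to 60 N. Pads are 20 mm wide; open, the fingers measure 115 mm over their backs; the gripper's body (75 mm by 178 mm) begins 61 mm behind the grasp point.
Start: joints at [-1.296, 0.411, -0.013, 1.596, 0.006, 1.134, -0.082], TCP at [0.21, 0.589, 0.223] pointing down, gripper open.
Joint ranges: [-2.95, 2.95], [-0.29, 1.99], [-1.47, 1.44], [0.14, 2.54], [-1.03, 4.17], [0.13, 1.85], [-2.86, 2.86]. Speed limits (rad/s): [2.39, 2.39, 3.01, 3.01, 3.14, 3.14, 3.14].

INTERFACE

Orientations are given as a rotation vector (axis times angle).
In Python, from workcell import arm gives the robot as it stands.
- The arm moves only by the shell command python3 -m handwheel 'ROWS' [FORCE]. ROWS is text: rows parted by semicolons, each of 5 numbers parted by spaces: the opening, from 0 (shut) to 1 (fully open), then the shift along the tool's x, y, z in cm, then the turn about the tool's z in rad. In form: gripper dx dy dz roll; .... A call has 1 to 10 rows; each row is the pose to reach, as a shift and turn from the pose commanded when the call began, along the tool's axes at that moment; what a row does not reach only later rows make up. A row lasts 1/10 s, in which the tool goes at most 50 mm and 8.59 degrees, less where a joint would pass 70% of its speed; a pose out of reach is approached as far as the arm can. A call with a gripper value outside its range is refused whole. The fingers move at their own pace and stop on an object; FORCE is the grip in N (left out, the last holds). Time passes only in rows, so rows that repeat a pose let the fingers close. It gives the time, the measured TCP pose, the force, the opening and the grip force at its end, in the units of the state.
- arm.get_state(): the state, without advancing time (a new reading comes with each control period).
- arm.snapshot(name): name is "scene" or "top"; returns (picture, depth): 384x512x3 uint8, red, green, blue; 384x512 float32, m along the optical axis (not along the pixel's ray), 0 where there is no reading.
- arm.camera_params(name): a dict with "camera_matrix" (3x3 intrinsics, pixels), "camera_from_world" (4x4, takes a point from world to camera coordinates). Camera axes: x right, y down, z forward; pixel columns grow to the right and rows downward; lengths in m; the calibration is good to about 2 mm. A picture is of the moment at which its call begins. camera_params takes no time and is no camera call.
- arm.job_done(): hands the job in; it is judged then, once.
The state is a dict: "time_s": time; "joints": joint angles; "joint_vel": joint speeds; "effort": joint torques, N m; "position": TCP position; "tool_rot": TCP orientation; "ft_force": force on the tool from outside, world axes, zero at the start; "moment": the same for the moment, N m; "grip_width": finger opening in m; "grip_force": force on a finger pad.
Only numpy, scipy, OpenCV 4.12 (cv2) and the standard library are available. Lean on these libraries where they do the work, as an engineer would, in place of code of your own. Each camera call takes 0.05 s, during which the arm holds its last target. There are 200 camera calls.

## Working session

There is one attempt and no reset: what is moved stays moved. The work goes in short steps, Python scripts to look and compute and a shell command to move; the robot and the scene stay as the last step left them, time stands still between calls to the robot, and variables do not carry over. Pictures are saved under pics/ and viewed, at most 10 in all, crops included, and the job is handed in when it is done.

```bash
mkdir -p pics; python3 - <<'E'
from workcell import arm
import numpy as np,cv2
for n in("scene","top"):
    p,d=arm.snapshot(n); cv2.imwrite(f"pics/{n}0.png",p[:,:,::-1]); np.savez(f"{n}0.npz",p=p,d=d)
    c=arm.camera_params(n); print(np.round(c["camera_matrix"],1).tolist(),np.round(c["camera_from_world"],3).tolist())
s=arm.get_state();print(s["time_s"],s["position"],s["tool_rot"],s["grip_width"],arm.grip_depth)
E
```

```text
[[460.5, 0.0, 248.4], [0.0, 460.5, 193.6], [0.0, 0.0, 1.0]] [[0.887, -0.462, 0.023, -0.395], [-0.178, -0.387, -0.905, 0.197], [0.426, 0.798, -0.425, 0.753], [0.0, 0.0, 0.0, 1.0]]
[[456.7, 0.0, 267.5], [0.0, 456.7, 187.3], [0.0, 0.0, 1.0]] [[-0.02, -1.0, -0.01, 0.149], [-0.991, 0.021, -0.131, 0.511], [0.132, 0.007, -0.991, 1.129], [0.0, 0.0, 0.0, 1.0]]
0.1 [0.20994803 0.58819602 0.22189095] [-5.35760713e-01 -3.09543291e+00  2.29483540e-03] 0.08803836768448522 0.0187
```

View pics/top0.png

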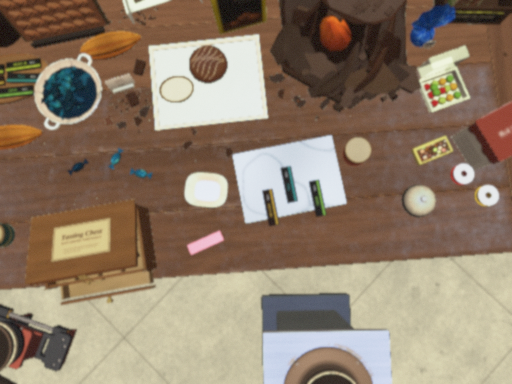

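View pics/scene0.png

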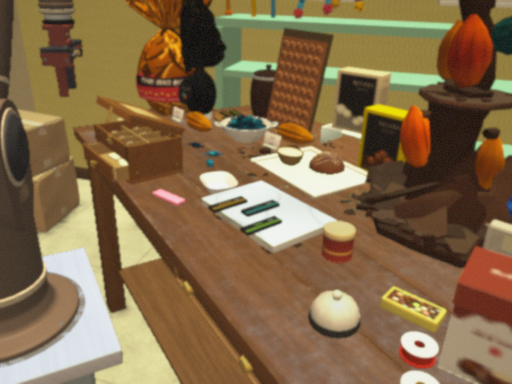

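The top view shows the stand near pixel (290,178). The orange bar (270,207) and the green bar (317,197) stick out, and the teal bar (289,184) lies back. The pink bar at (205,242) is on the table and is the look-alike. The teal one is the target: it is the middle lane and further back. I'll confirm in a crop and measure.

```bash
cat > h.py <<'E'
from workcell import arm
import numpy as np,cv2
C=arm.camera_params("top");K=C["camera_matrix"];T=C["camera_from_world"];R=T[:3,:3];t=T[:3,3]
def unproj(uv,z):
    uv=np.atleast_2d(uv).astype(float); r=np.c_[uv,np.ones(len(uv))]@np.linalg.inv(K).T@R; o=-R.T@t
    return (o+r*((z-o[2])/r[:,2])[:,None])[:,:2]
def measure(p,pic=None):
    s=8; u0,v0,u1,v1=225,130,355,232
    big=cv2.resize(p[v0:v1,u0:u1],None,fx=s,fy=s,interpolation=cv2.INTER_CUBIC)
    if pic: cv2.imwrite(pic,cv2.resize(big,(780,612))[:600,:,::-1])
    hsv=cv2.cvtColor(big,cv2.COLOR_RGB2HSV); g=big.max(2)
    topx=lambda q:(q+.5)/s-.5+np.array([u0,v0])
    slab=(g>150).astype(np.uint8)
    cs,_=cv2.findContours(slab,cv2.RETR_EXTERNAL,cv2.CHAIN_APPROX_NONE); c=max(cs,key=cv2.contourArea)
    hull=cv2.convexHull(c)
    W=unproj(topx(hull[:,0]),.04); rs=cv2.minAreaRect((W*1000).astype(np.float32))
    dark=(g<150).astype(np.uint8)
    out={}
    for n,(lo,hi) in dict(orange=(8,28),green=(33,70),teal=(75,105)).items():
        m=((hsv[...,0]>=lo)&(hsv[...,0]<=hi)&(hsv[...,1]>110)&(hsv[...,2]>60)&(hsv[...,2]<255)).astype(np.uint8)
        out[n]=m
    return rs,topx,dark,out,hsv,big
E
python3 - <<'E'
from h import *
z=np.load("top0.npz");rs,topx,dark,out,hsv,big=measure(z["p"],"pics/crop0.png")
print("slab mm",rs); print(np.round(cv2.boxPoints(rs)))
d=z["d"]
for n,uv in dict(orange=(270,207),teal=(289,184),green=(317,197)).items():
    print(n,unproj(uv,.049),hsv[(uv[1]-130)*8,(uv[0]-225)*8], d[uv[1],uv[0]])
E
```

```text
slab mm ((528.451171875, 82.57215118408203), (196.34078979492188, 263.5251770019531), 10.058319091796875)
[[409. 195.]
 [455. -64.]
 [648. -30.]
 [602. 229.]]
orange [[0.4619853  0.13251909]] [ 21 156 113] 1.1442828
teal [[0.5190212  0.08350026]] [89 76 67] 1.1476762
green [[0.48463276 0.01425507]] [ 45 114  92] 1.1409637
```

View pics/crop0.png

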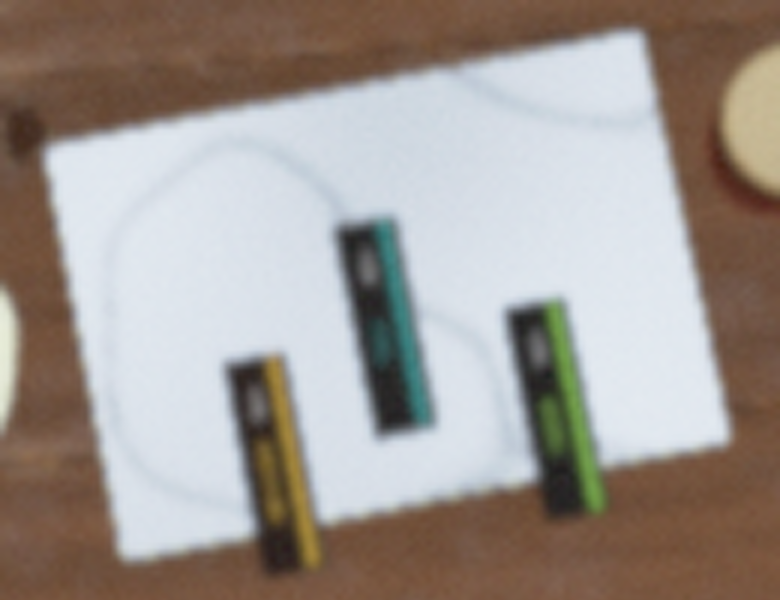

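The crop confirms it. The teal bar (crop (385,326)) is in the middle lane and set back. Orange (272,463) and green (556,408) overhang the front edge, which runs from (122,560) to (730,442).

```bash
cat > g.py <<'E'
from h import *
def P(x,y,z): return unproj(np.array([[225+(x+.5)/6-.5,130+(y+.5)/6-.5]]),z)[0]*1000
def bars(B):
    r={}
    for n,c in B.items():
        q=np.array([P(*k,.049) for k in c]); b=(q[0]+q[1])/2;f=(q[2]+q[3])/2
        L=np.linalg.norm(f-b);a=np.arctan2(*(b-f)[::-1]);r[n]=(b,f,a)
        print(n,"back",b.round(1),"front",f.round(1),"L",L.round(1),"W",np.linalg.norm(q[0]-q[1]).round(1),"ang",a.round(3))
    return r
E
python3 - <<'E'
from g import *
r=bars(dict(orange=[(227,364),(283,355),(265,575),(322,566)],teal=[(336,228),(395,218),(378,435),(435,424)],green=[(506,310),(563,300),(550,517),(606,508)]))
c=np.array([P(*k,.04) for k in[(44,150),(640,28),(122,560),(730,442)]]);print(c.round(1))
a=np.arctan2(*(c[2]-c[3])[::-1])-np.pi/2;print("stand ang",a)
print("sizes",np.linalg.norm(c[2]-c[3]),np.linalg.norm(c[0]-c[2]))
e=np.array([np.cos(a),np.sin(a)]);n=np.array([-e[1],e[0]])
for k,(b,f,_) in r.items(): print(k,"x(e)",e@b,e@f,"lat",n@b,n@f,"front edge",e@(c[2]+c[3])/2)
from scipy.spatial.transform import Rotation as Ro
print(Ro.from_rotvec(arm.get_state()["tool_rot"]).as_matrix().round(3))
E
```

```text
orange back [506.3 138.9] front [417.7 124.7] L 89.7 W 23.8 ang 0.159
teal back [563.3  91.2] front [475.5  76.3] L 89.1 W 25.2 ang 0.168
green back [526.8  21.2] front [439.3   6.1] L 88.8 W 24.3 ang 0.171
[[599.5 227.2]
 [647.1 -28.8]
 [424.  196.3]
 [468.2 -59.7]]
stand ang 0.17083986832574993
sizes 259.83120654998913 178.13409972956507
orange x(e) 522.5009602318568 432.8502019358182 lat 50.83397830715605 51.90093617245085 front edge 451.24762978712636
teal x(e) 570.5557601385011 481.5061453663517 lat -5.902904839528255 -5.640423095499823 front edge 451.24762978712636
green x(e) 522.7252269695039 433.9535518542217 lat -68.67851101561017 -68.71947032638955 front edge 451.24762978712636
[[-0.942  0.336 -0.   ]
 [ 0.336  0.942 -0.001]
 [-0.    -0.001 -1.   ]]
```

```bash
python3 - <<'E'
from h import *
d=np.load("top0.npz")["d"];v,u=np.indices(d.shape);ok=d>0
c=np.c_[u[ok],v[ok],np.ones(ok.sum())]@np.linalg.inv(K).T*d[ok][:,None]
w=(c-t)@R
a=np.array([.21,.588]);b=np.array([.598,.097]);L=np.linalg.norm(b-a);q=(b-a)/L
s=(w[:,:2]-a)@q; l=(w[:,:2]-a)@np.array([-q[1],q[0]])
for k in range(0,14):
    m=(s>k*.05)&(s<k*.05+.05)&(abs(l)<.11)
    if m.any(): print(k,np.percentile(w[m,2],99).round(3))
Rt=np.array([[-.942,.336],[.336,.942]])
print("tool shift",(b-a)@Rt)
E
```

```text
0 0.46
1 0.347
2 0.646
3 0.19
4 0.184
5 0.143
6 0.013
7 0.033
8 0.038
9 0.05
10 0.053
11 0.053
12 0.052
13 0.045
tool shift [-0.530472 -0.332154]
```

```bash
python3 -m handwheel '0.1 0 0 -4 0; 0.1 0 0 -8 0; 0.1 -4 -2.5 -8 -0.1; 0.1 -8 -5 -8 -0.2; 0.1 -12 -7.5 -8 -0.3; 0.1 -16 -10 -8 -0.4; 0.1 -20 -12.5 -8 -0.51; 0.1 -24 -15 -8 -0.51; 0.1 -28 -17.5 -8 -0.51; 0.1 -32 -20 -8 -0.51' 10 && python3 - <<'E'
from workcell import arm
from scipy.spatial.transform import Rotation as Ro
import numpy as np
s=arm.get_state();M=Ro.from_rotvec(s["tool_rot"]).as_matrix();print(s["time_s"],s["position"],M.round(3).tolist(),(np.array([.598,.097,.12])-s["position"])@M)
E
```

```text
time_s: 1.1
position: [0.445, 0.2908, 0.3025]
tool_rot: [0.262, -3.13, 0.0]
ft_force: [0.7, 0.9, 0.0]
grip_width: 0.0118
grip_force: 0.0
1.1 [0.44502383 0.29083208 0.302538  ] [[-0.986, -0.166, -0.0], [-0.166, 0.986, -0.0], [0.0, -0.0, -1.0]] [-0.11862891 -0.21658115  0.18251711]
```

```bash
python3 -m handwheel '0.1 -2.4 -4.3 0 0; 0.1 -4.8 -8.7 0 0; 0.1 -7.1 -13 2 0; 0.1 -9.5 -17.4 6 0; 0.1 -11.9 -21.7 10 0; 0.1 -11.9 -21.7 14 0; 0.1 -11.9 -21.7 18 0; 0.1 -11.9 -21.7 20 0; 0.1 -11.9 -21.7 20 0' && python3 - <<'E'
from workcell import arm
import cv2,numpy as np
p,d=arm.snapshot("top");cv2.imwrite("pics/crop1.png",cv2.resize(p[130:230,225:355],(780,600),interpolation=cv2.INTER_CUBIC)[:,:,::-1])
p2,d=arm.snapshot("scene");cv2.imwrite("pics/s1.png",cv2.resize(p2[150:270,180:340],(800,600),interpolation=cv2.INTER_CUBIC)[:,:,::-1])
s=arm.get_state();p=s["position"]*1000;a=.17
print(p,s["ft_force"],"e",p[0]*np.cos(a)+p[1]*np.sin(a),"lat",-p[0]*np.sin(a)+p[1]*np.cos(a))
E
```

```text
time_s: 2.0
position: [0.5949, 0.0977, 0.0985]
tool_rot: [0.261, -3.123, 0.002]
ft_force: [-1.4, 0.6, -0.0]
grip_width: 0.0085
grip_force: 0.0
[597.82369355  98.61208904 102.95603292] [0.09659477 0.88756307 1.00159725] e 605.8893505316655 lat -3.9506440116506525
```

View pics/s1.png

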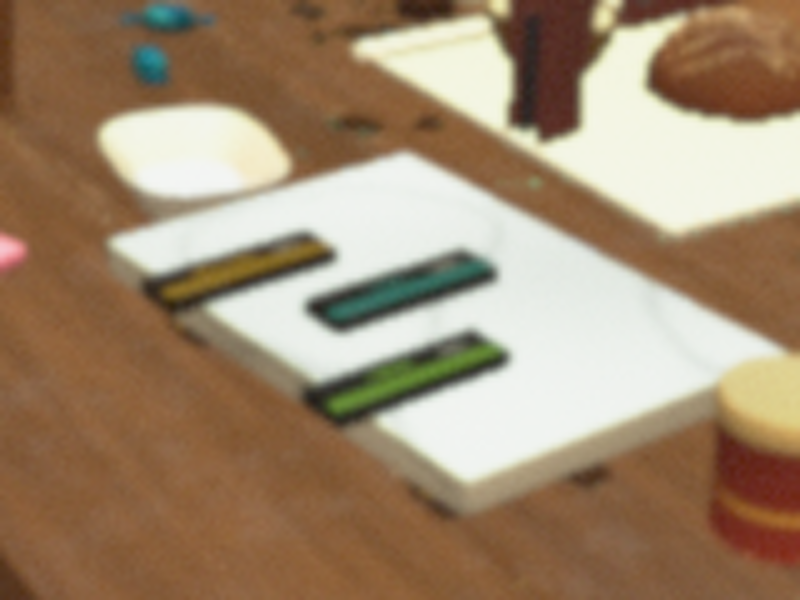

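The scene crop shows the fingers above and behind the teal bar (fingers at (545,110), bar's back end at (490,268)), and nothing has been touched. Lowering now.

```bash
python3 -m handwheel '0.1 0 -0.2 2 0; 0.1 0 -0.2 4 0; 0.1 0 -0.2 5 0; 0.1 0 -0.2 5.9 0; 0.1 0 -0.2 5.9 0; 0.1 0.5 -0.2 5.9 0; 0.1 0.5 -0.2 5.9 0' && python3 - <<'E'
from workcell import arm
import cv2,numpy as np
p2,d=arm.snapshot("scene");cv2.imwrite("pics/s2.png",cv2.resize(p2[150:270,180:340],(800,600),interpolation=cv2.INTER_CUBIC)[:,:,::-1])
s=arm.get_state();p=s["position"]*1000;a=.17
print(p,s["ft_force"],s["tool_rot"],"e",p[0]*np.cos(a)+p[1]*np.sin(a),"lat",-p[0]*np.sin(a)+p[1]*np.cos(a))
E
```

```text
time_s: 2.8
position: [0.593, 0.0957, 0.0445]
tool_rot: [-0.262, 3.13, 0.0]
ft_force: [-0.9, 0.1, -0.9]
grip_width: 0.0082
grip_force: 0.0
[593.22976248  95.81037685  44.48742505] [-0.1915688   0.3936425   0.05495088] [-2.62256352e-01  3.12967469e+00  4.25194610e-04] e 600.8876417985113 lat -5.934756820045308
```

View pics/s2.png

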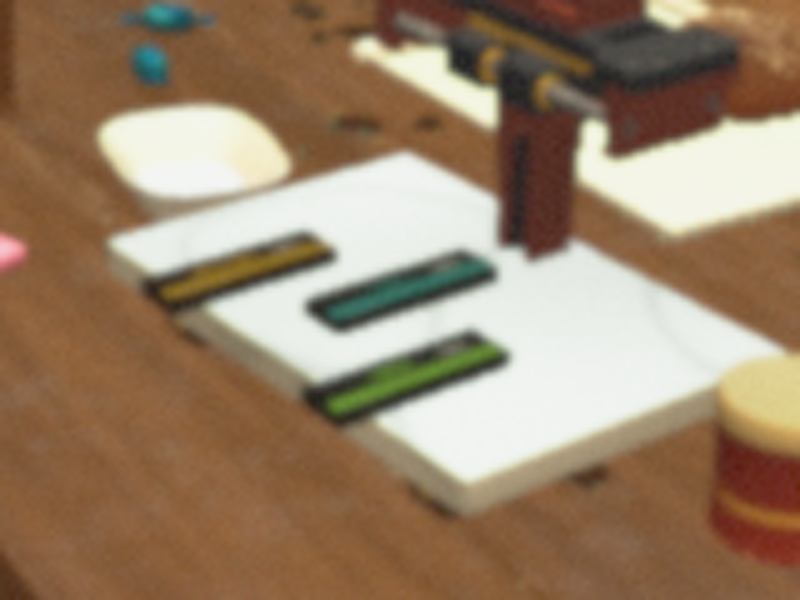

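The fingers stand on the lane behind the teal bar, with their tips at (540,250). I'll push 60 mm first, a bit short of the estimated 67, then look.

```bash
python3 -m handwheel '0.1 1 0 0 0; 0.1 2 0 0 0; 0.1 2.7 0 0 0; 0.1 3.3 0 0 0; 0.1 3.9 0 0 0; 0.1 4.5 0 0 0; 0.1 5.1 0 0 0; 0.1 5.6 0 0 0; 0.1 6 0 0 0; 0.1 6 0 0 0' && python3 - <<'E'
from workcell import arm
import cv2,numpy as np
p2,d=arm.snapshot("top");cv2.imwrite("pics/t3.png",cv2.resize(p2[130:230,225:355],(780,600),interpolation=cv2.INTER_CUBIC)[:,:,::-1])
s=arm.get_state();p=s["position"]*1000;a=.17
print(p,s["ft_force"],"e",p[0]*np.cos(a)+p[1]*np.sin(a),"lat",-p[0]*np.sin(a)+p[1]*np.cos(a))
E
```

```text
time_s: 3.85
position: [0.5333, 0.0857, 0.0436]
tool_rot: [0.262, -3.13, -0.0]
ft_force: [0.4, -0.0, 0.3]
grip_width: 0.009
grip_force: 0.0
[533.69406441  85.73476165  43.63105395] [-0.1863604  -0.45719492 -0.03939142] e 540.5055484427671 lat -5.792740427638833
```

View pics/t3.png

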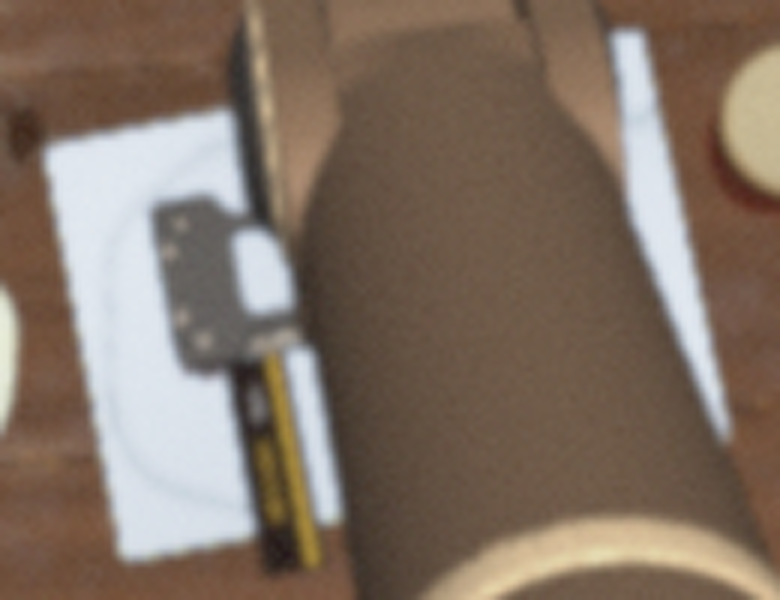

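The top view is blocked by the arm; only the orange bar is visible, unmoved at (275,463). I'll use the scene camera, with reference lines drawn at the neighbours' front and back ends.

```bash
cat > sc.py <<'E'
import sys
from workcell import arm
import cv2,numpy as np
p,d=arm.snapshot("scene");S=6;u0,v0=200,185
C=arm.camera_params("scene");T=C["camera_from_world"];rv=cv2.Rodrigues(T[:3,:3])[0];a=.17
img=cv2.resize(p[v0:v0+60,u0:u0+100],None,fx=8,fy=8,interpolation=cv2.INTER_CUBIC)[:,:,::-1].copy()
def px(e,l,z=.049):
    w=np.array([e*np.cos(a)-l*np.sin(a),e*np.sin(a)+l*np.cos(a),z*1000])/1000
    q=cv2.projectPoints(w[None],rv,T[:3,3],C["camera_matrix"],None)[0][0,0]
    return tuple(int(round(k)) for k in ((q-[u0,v0])+.5)*8-.5)
for e in (432,524): cv2.line(img,px(e,70),px(e,-88),(0,0,255),1)
for l in (51.3+13.5,51.3-13.5,-5.8+13.5,-5.8-13.5,-68.7+13.5,-68.7-13.5): cv2.line(img,px(425,l),px(530,l),(255,0,0),1)
cv2.imwrite(sys.argv[1],img)
s=arm.get_state();print(s["time_s"],px(432,-5.8),px(524,-5.8))
E
python3 sc.py pics/s4.png
```

```text
3.95 (213, 265) (486, 175)
```

View pics/s4.png

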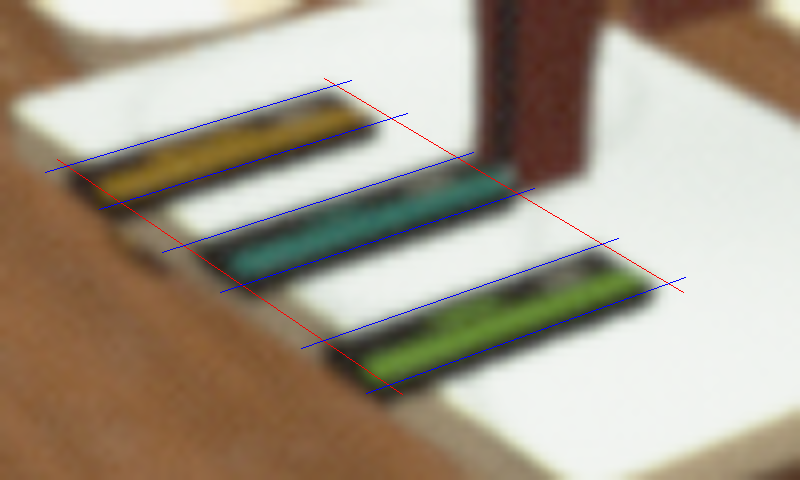

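The neighbours are unmoved and the teal bar is straight. Its front corner is at (200,252), where interpolating between the neighbours gives (194,263). Its back corner is at (520,193) against (512,207). That leaves about 6 mm to go, and the TCP estimate says about 7. I'll push 6 mm, back off, rise and swing clear for a top view.

```bash
python3 -m handwheel '0.1 0.2 0 0 0; 0.1 0.4 0 0 0; 0.1 0.6 0 0 0; 0.1 0.6 0 0 0; 0.1 -0.5 0 0 0; 0.1 -3 0 0 0; 0.1 -3 0 -4 0; 0.1 -3 0 -8.5 0; 0.1 -3 0 -13 0' && python3 -m handwheel '0.1 0 5 0 0; 0.1 0 10 0 0; 0.1 0 15 0 0; 0.1 0 20 0 0; 0.1 0 24 0 0; 0.1 0 24 0 0; 0.1 0 24 0 0' && python3 - <<'E'
from h import *
p,_=arm.snapshot("top");cv2.imwrite("pics/t5.png",cv2.resize(p[130:230,225:355],(780,600),interpolation=cv2.INTER_CUBIC)[:,:,::-1])
E
```

```text
time_s: 4.85
position: [0.564, 0.0907, 0.1746]
tool_rot: [0.262, -3.129, 0.001]
ft_force: [1.5, 1.0, 0.0]
grip_width: 0.0088
grip_force: 0.0
time_s: 5.55
position: [0.5235, 0.3285, 0.1733]
tool_rot: [0.266, -3.13, 0.001]
ft_force: [0.4, -0.6, 0.4]
grip_width: 0.0089
grip_force: 0.0
```

View pics/t5.png

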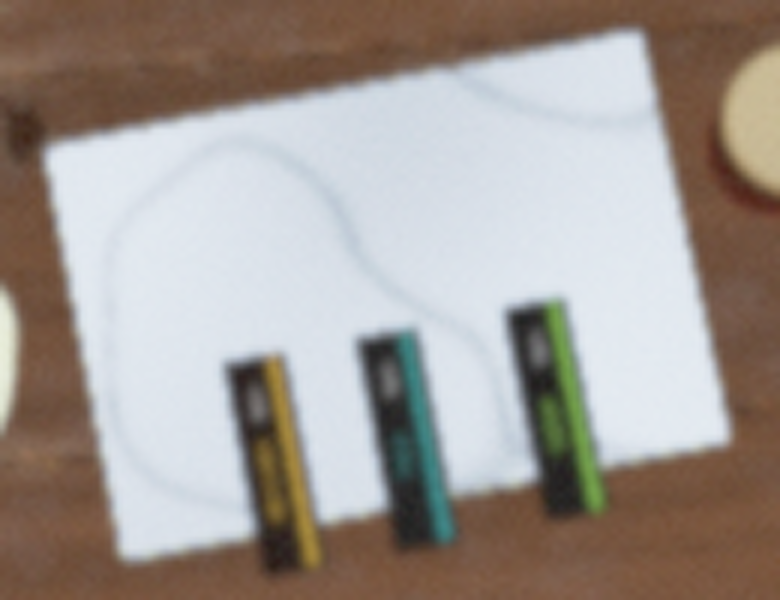

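The teal bar's back corner is at (359,340), against (359,338) interpolated between the neighbours, so it is within about 1 mm. It lies straight, the neighbours are unmoved, and the robot is clear.

```bash
python3 -c "
from workcell import arm
print(arm.job_done())"
```

```text
the job is handed in; nothing more can be done
None
```

The teal bar was pushed forward until it lined up with its orange and green neighbours, within about 1 mm and straight in the last top view; the neighbours were unmoved, and the job is handed in (no verdict was returned).

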